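# Turn the brass plate over against the fence

### The arm

A 7-joint arm with a two-finger parallel gripper is mounted at the origin on the work surface. World frame = base frame: x ahead of the robot, y to its left, z up, the work surface at z = 0. Lengths are in m, angles in rad, forces in N, time in s.
With the tool pointing down it reaches from about 0.425 to 0.95 m from the base axis. Payload 4.7 kg.
Tool frame: the origin (TCP) lies between the finger pads; the fingertips stand 25 mm ahead of it and the grasp point (between the pads) lies 6 mm ahead of it; z points along the fingers, y is the line along which they close (so a half turn about z gives the same grasp; the last joint's range is limited). The gripper opens to 85 mm and grips with 20 to 120 N. Pads are 22 mm wide; open, the fingers measure 114 mm over their backs; the gripper's body (76 mm by 85 mm) begins 54 mm behind the grasp point. The pads swing forward as they close: fully open they stand 13 mm farther back than shut.
Start: joints at [1.296, 0.469, -0.049, 1.532, 0.024, 1.141, -0.082], TCP at [0.164, -0.655, 0.256] pointing down, gripper open.
Joint ranges: [-2.59, 2.59], [-0.33, 1.99], [-1.39, 1.29], [0.1, 2.45], [-1.04, 4.18], [0.21, 1.99], [-2.66, 2.66]. Speed limits (rad/s): [2.57, 2.57, 3.14, 3.14, 3.14, 3.14, 3.14].

### API

Orientations are given as a 3x3 rotation matrix whose columns are the frame's x, y, z axes.
In Python, from rig import * gives the robot as it stands. Calls block until the motion is done:
- movep(position, orientation): joint-space move of the TCP to a pose.
- move_l(position, attitude=None, feed=0.15, until_force=None): straight line of the TCP; attitude=None keeps the orientation; feed is the mean speed in m/s. With until_force (N) it stops when the force on the tool has changed by that much, and returns True; else False.
- move_joints(angles): joint-space move.
- command_gripper(opening, newtons=None): finger opening in m; newtons is the grip in N (None keeps the last); returns when the fingers have stopped.
- sleep(seconds).
- inverse_kinematics(position, orientation): joint angles nearest the present ones, or None.
- sense(): the state.
- camera(name): name is "side" or "top"; returns (picture, depth): 480x640x3 uint8, red, green, blue; 480x640 float32, m along the optical axis (not along the pixel's ray), 0 where there is no reading.
- camera_params(name): a dict with "K" (3x3 intrinsics, pixels), "position" and "rotation" of the camera in the world. Camera axes: x right, y down, z forward; pixel columns grow to the right and rows downward; lengths in m; the calibration is good to about 2 mm. A picture is of the moment at which its call begins. camera_params takes no time and is no camera call.
A pose or a line that the arm cannot do raises Unreachable and nothing moves.
- finish_job(): hands the job in, once; it reports no verdict.
The state is a dict: "time_s": time; "joint_pos": joint angles; "qd": joint speeds; "joint_efforts": joint torques, N m; "position": TCP position; "tcp_rot": TCP orientation; "wrist_force": force on the tool from outside, world axes, zero at the start; "ft_torque": the same for the moment, N m; "finger_gap": finger opening in m.
Only numpy, scipy, OpenCV 4.12 (cv2) and the standard library are available. Lean on these libraries where they do the work, as an engineer would, in place of code of your own. Each camera call takes 0.05 s, during which the arm holds its last target. There are 200 camera calls.

### The job

Turn the rectangular brass plate on the cork upside down without picking it up: with the fingertips, gently push it along the cork against the steel fence until it tips up and leans on the fence, then push its raised edge back from behind so that it falls over and lies flat on the cork with its engraved face up. Never pinch, lift or carry the plate, leave everything else where it is, and finish with the hand clear.

Things in the scene. Friction and masses are not known exactly. Their poses are not given: they have to be found in the camera images.
- plate_centre (a point): Centre of the loose rectangular brass plate, 70 mm (its x) by 92 mm (its y) by 6 mm thick (its z), about 0.33 kg. It starts flat on the cork, plain face up; z comes out of the plain face (down once turned over). Its x points to the fence at the start (within 0.2 rad). The engraved face (dark border, ring and two dots) is underneath.
- edge_far (a point): Middle of the plate's 92 mm long edge that is towards the fence at the start, half-way through the thickness (35 mm along the plate's x from its centre).
- edge_near (a point): Middle of the plate's 92 mm long edge that is towards the robot at the start (35 mm along the plate's -x from its centre).
- fence_foot (a point): Point level with the top of the cork (16 mm above the table), over the middle of the fence's foot line. x is level, square to the fence and points into it, away from the robot; y runs along the fence; z up. The fence is 150 mm wide along y and its flat top is 32 mm above the cork and reaches from 24 to 58 mm along x.
- board: Plywood board 240 x 280 x 12 mm, fixed to the bench, carrying the fence and a cork bed 4 mm thick and 150 mm wide, which reaches from 8 to 180 mm in front of the fence's foot, leaving a gutter 8 mm wide and 4 mm deep along the foot. Origin under its centre on the table; axes as fence_foot, which lies 60 mm along x and 16 mm up.
- fence: The steel fence, fixed; origin 4 mm below fence_foot (on the plywood), same axes. Its front is hollowed: from its origin it slopes up at 45 degrees to 12 mm in (along x) and 12 mm high, then at 58 degrees to 19.5 mm in and 24 mm high, then at 70 degrees to 24 mm in and 36 mm high. A plate pushed squarely against it rides up the hollow with its far edge; the polished metal slides easily.
- plate: The plate; origin in the middle of the engraved face, axes as plate_centre. Pushed on until its near edge drops into the gutter at the fence's foot, it leans on the fence's top front edge at about 55 degrees, its far edge about 55 mm above the cork and free behind, above the fence's top; the gutter then keeps it leaning when let go.
- punch: Bystander: steel doming punch standing on the board beside the cork, 18 mm thick, 62 mm tall; origin at its foot.
- tin: Bystander: small round aluminium tin on the board on the other side of the cork, 44 mm across, 30 mm tall; origin at its foot.
- disc: Bystander: brass disc lying on the board beside the cork, 42 mm across, 5 mm thick; origin under it.
- file: Bystander: flat file with a wooden handle lying on the bench, 290 mm long; origin near the ferrule.
- small_file: Bystander: narrower file with a wooden handle lying on the bench, 250 mm long; origin near the ferrule.
- scriber: Bystander: red-handled scriber lying on the bench beyond the board, 190 mm long; origin near its middle.
- flux: Bystander: amber flux bottle standing on the bench, 48 mm across, 85 mm tall; origin at its foot.
Things that resemble listed ones, but are neither listed nor needed, are in the scene too. What is shaped like the plate but turquoise is not meant.

How it is judged:
On the way:
1. the plate is tipped up and leans against the fence (more than 45 degrees) (angle between plate's own z axis and vertical between 0.8 and 1.5 rad and contact force between plate and fence above 0.1 N and height (world z) of edge_far above 0.05 m), for 0.2 s.
At the end, for the whole second after the job is handed in: The plate lies flat (within 4 degrees) and at rest upside down, engraved face up, on the cork: its centre within 60 mm of the cork's middle line, in front of the fence and at least 20 mm inside the near end of the board (angle between plate's own z axis and vertical above 3.07 rad and height (world z) of plate_centre between 0.015 and 0.025 m and x of plate_centre in the frame of board between -0.1 and 0.06 m and y of plate_centre in the frame of board between -0.06 and 0.06 m and linear speed of plate below 0.02 m/s and angular speed of plate below 0.1 rad/s); the robot touches nothing.
It fails at once if the plate is lifted or carried (wholly more than 30 mm above the cork, or its centre more than 55 mm above it) (height (world z) of each of edge_far, edge_near above 0.046 m or height (world z) of plate_centre above 0.071 m).
It fails at once if the plate is pinched or pushed hard (more than 30 N from the fingers) (contact force between the fingers and plate above 30 N).
It fails at once if a bystander is moved by more than 20 mm (distance of any of punch, tin, disc, file, small_file, scriber, flux from where it was at the start of the episode above 0.02 m).
It also fails if it takes over 51 s, if anything falls off the work surface, if the arm or the gripper's body presses on something with over 40 N, if the wrist force passes 120 N, or if a joint passes its speed limit or range.

## Working session

There is one attempt and no reset: what is moved stays moved. The work goes in short steps, each a Python script; the robot and the scene stay as the last script left them, time stands still between calls to the robot, and variables do not carry over. Pictures are saved under pics/ and viewed, on a budget of 10 in all, crops included, one or two more only if the job needs it, and the job is handed in when it is done.

```bash
ls; mkdir -p pics; python3 - <<'E'
from rig import *
import cv2
for n in("top","side"):
    p,d=camera(n); cv2.imwrite(f"pics/{n}0.png",p[:,:,::-1]); import numpy as np; np.save(f"{n}0.npy",d)
    c=camera_params(n); print(n,c)
print(sense())
E
```

```text
pics
top {'K': array([[477.98466721,   0.        , 317.4123464 ],
       [  0.        , 477.98466721, 234.56437201],
       [  0.        ,   0.        ,   1.        ]]), 'position': array([0.2911319 , 0.01320625, 1.31723608]), 'rotation': array([[-0.13661365, -0.96968675,  0.20259395],
       [-0.99062001,  0.13433459, -0.02502413],
       [-0.0029498 , -0.20411226, -0.97894304]])}
side {'K': array([[455.09675971,   0.        , 315.28487158],
       [  0.        , 455.09675971, 235.64531933],
       [  0.        ,   0.        ,   1.        ]]), 'position': array([1.02752502, 0.62047935, 0.70655024]), 'rotation': array([[-0.79196299,  0.4115914 , -0.45098463],
       [ 0.61045463,  0.51946926, -0.59791038],
       [-0.01182212, -0.74882855, -0.66265831]])}
{'time_s': 0.1, 'joint_pos': array([ 1.29609368,  0.46936614, -0.04862908,  1.53353364,  0.02408974,
        1.14100151, -0.08226044]), 'qd': array([-0.0002481 , -0.00265902,  0.00107048, -0.00357782, -0.00033706,
        0.00072612,  0.00077872]), 'joint_efforts': array([ 2.82676219e-04, -5.11514390e+01, -4.71677631e-02, -2.38389909e+01,
        1.08236336e-02,  4.40610806e-03, -3.64730454e-06]), 'position': array([ 0.16417635, -0.65425224,  0.2553801 ]), 'tcp_rot': array([[ 9.69919477e-01,  2.43425562e-01, -4.52278143e-04],
       [ 2.43425980e-01, -9.69918051e-01,  1.66328176e-03],
       [-3.37874380e-05, -1.72334562e-03, -9.99998514e-01]]), 'wrist_force': array([ 0.17052731, -0.20520114, -0.38883253]), 'ft_torque': array([0.0313084 , 0.00434547, 0.0148344 ]), 'finger_gap': 0.08536167881923161}
```

View pics/top0.png

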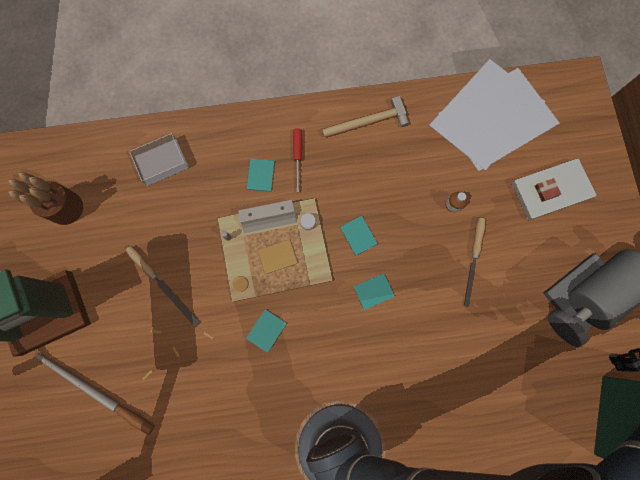

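View pics/side0.png

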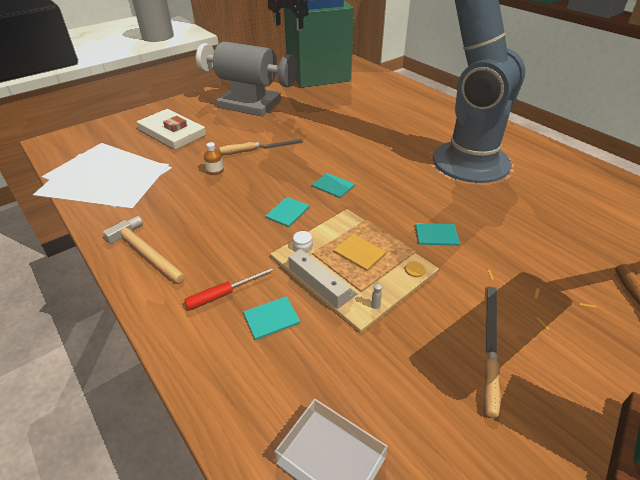

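Top: the board is around (275,250), with the fence at (268,215) and the plate at (278,257). Side: the plate is at (360,252) and the fence at (320,278). I'll enlarge both.

```bash
python3 - <<'E'
import cv2
a=cv2.imread("pics/top0.png")[190:306,210:340]; cv2.imwrite("pics/top0c.png",cv2.resize(a,None,fx=5,fy=5,interpolation=cv2.INTER_CUBIC))
a=cv2.imread("pics/side0.png")[205:333,265:445]; cv2.imwrite("pics/side0c.png",cv2.resize(a,None,fx=4,fy=4,interpolation=cv2.INTER_CUBIC))
E
```

```text
(no output)
```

View pics/top0c.png

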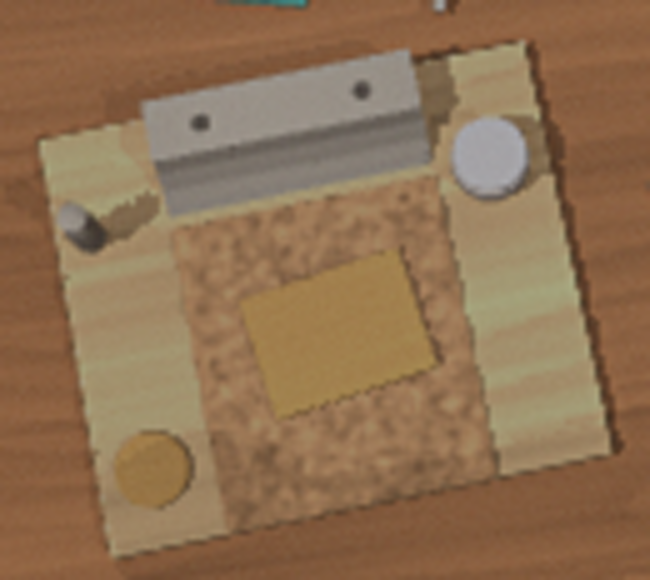

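View pics/side0c.png

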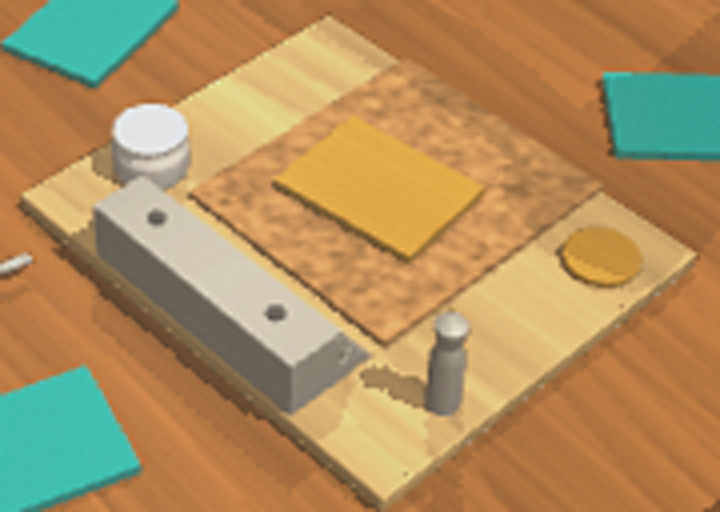

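```bash
cat > h.py <<'E'
import numpy as np
from rig import *
def ray(n,uv):
    c=camera_params(n); d=c["rotation"]@np.linalg.solve(c["K"],[uv[0],uv[1],1]); return c["position"],d/np.linalg.norm(d)
def tri(a,b):
    A=np.zeros((3,3));v=np.zeros(3);P=[]
    for n,uv in(("top",a),("side",b)):
        p,d=ray(n,uv);M=np.eye(3)-np.outer(d,d);A+=M;v+=M@p
    return np.linalg.solve(A,v)
def onz(n,uv,z):
    p,d=ray(n,uv); return p+d*(z-p[2])/d[2]
T=lambda u,v:(u/5+210-.4,v/5+190-.4)
S=lambda u,v:(u/4+265-.4,v/4+205-.4)
E
python3 - <<'E'
from h import *
np.set_printoptions(precision=4,suppress=True)
t=dict(bFL=((40,142),(385,503),.012),bFR=((525,42),(22,198),.012),bNR=((615,452),(328,15),.012),bNL=((112,555),(695,257),.012),
pFL=((240,298),(408,257),.022),pFR=((400,248),(275,182),.022),pNR=((440,362),(350,117),.022),pNL=((278,418),(485,187),.022),
fBL=((142,102),(290,367),.048),fBR=((408,50),(97,208),.048))
r={}
for k,(a,b,z) in t.items():
    r[k]=tri(T(*a),S(*b)); print(k,r[k],onz("top",T(*a),z),onz("side",S(*b),z))
B=np.mean([r[k] for k in("bFL","bFR","bNR","bNL")],0);x=(r["bFL"]+r["bFR"]-r["bNL"]-r["bNR"])/2;y=(r["bFL"]+r["bNL"]-r["bFR"]-r["bNR"])/2
print(B,x,y,np.arctan2(x[1],x[0]),np.arctan2(-y[0],y[1]),np.linalg.norm(x),np.linalg.norm(y))
P=np.mean([r[k] for k in("pFL","pFR","pNR","pNL")],0);x=(r["pFL"]+r["pFR"]-r["pNL"]-r["pNR"])/2;y=(r["pFL"]+r["pNL"]-r["pFR"]-r["pNR"])/2
print(P,np.arctan2(x[1],x[0]),np.arctan2(-y[0],y[1]),np.linalg.norm(x),np.linalg.norm(y))
E
```

```text
bFL [0.648  0.2532 0.0057] [0.6469 0.2513 0.012 ] [0.6508 0.2572 0.012 ]
bFR [ 0.6681 -0.0261  0.0059] [ 0.6672 -0.0267  0.012 ] [ 0.6705 -0.0195  0.012 ]
bNR [ 0.4295 -0.0433  0.008 ] [ 0.4298 -0.044   0.012 ] [ 0.4322 -0.0387  0.012 ]
bNL [0.4116 0.2361 0.0069] [0.4118 0.2344 0.012 ] [0.4153 0.2398 0.012 ]
pFL [0.5406 0.15   0.0196] [0.541  0.1487 0.022 ] [0.5415 0.1526 0.022 ]
pFR [0.5568 0.0593 0.0163] [0.5568 0.058  0.022 ] [0.5598 0.0652 0.022 ]
pNR [0.4902 0.0455 0.0182] [0.4907 0.0443 0.022 ] [0.4922 0.05   0.022 ]
pNL [0.4717 0.1368 0.0199] [0.4722 0.1356 0.022 ] [0.4726 0.1392 0.022 ]
fBL [0.6521 0.1878 0.046 ] [0.6519 0.1871 0.048 ] [0.653  0.1895 0.048 ]
fBR [0.6612 0.0398 0.0443] [0.6612 0.0389 0.048 ] [0.6625 0.0442 0.048 ]
[0.5393 0.105  0.0066] [ 0.2375  0.0171 -0.0017] [-0.019   0.2794 -0.0006] 0.07202547483312899 0.06788141648362628 0.2381044571758792 0.28004342017434547
[0.5148 0.0979 0.0185] 0.1964773053297856 0.18835503531441075 0.06911871225686951 0.09261405197465937
```

Board centre is about (0.540, 0.106) with yaw 0.070. The plate is at about (0.515, 0.098) with yaw 0.19. I'll touch down on the cork behind the plate to find its height, then push with two spread fingers.

```bash
cat >> h.py <<'E'
np.set_printoptions(precision=4,suppress=True)
yaw=.070; c,s=np.cos(yaw),np.sin(yaw)
bx=np.array([c,s,0]);by=np.array([-s,c,0]);B0=np.array([.540,.106,0])
R=np.column_stack([bx,-by,[0,0,-1]])
W=lambda x,y,z:B0+bx*x+by*y+np.array([0,0,z])
def st(m=""):
    q=sense();d=q["position"]-B0;print(m,"t%.2f"%q["time_s"],"b",d@bx,d@by,d[2],"F",q["wrist_force"],"gap",q["finger_gap"])
def pic(n,f,box=None,k=1):
    import cv2
    p,d=camera(n);p=p[:,:,::-1]
    if box: p=p[box[1]:box[3],box[0]:box[2]]
    cv2.imwrite(f,cv2.resize(p,None,fx=k,fy=k,interpolation=cv2.INTER_CUBIC)); return p
E
python3 - <<'E'
from h import *
command_gripper(.05)
movep(W(-.086,-.006,.13),R); st()
move_l(W(-.086,-.006,.056),feed=.1); st()
print(move_l(W(-.086,-.006,.030),feed=.015,until_force=2)); st()
E
```

```text
t3.40 b -0.0856712012552601 -0.006647828085034306 0.13002106236492536 F [-1.2846  0.4797  0.0796] gap 0.05005421997158882
 t4.29 b -0.0856297287648704 -0.0057934667045804605 0.05633187046563173 F [ 0.2379 -0.1347 -1.0671] gap 0.05014702784400235
True
 t5.43 b -0.08594266903639922 -0.006001226201421544 0.038047576073617626 F [ 0.1928 -0.7249  5.6968] gap 0.05015969282203981
```

```bash
python3 - <<'E'
from h import *
Z=.0393
move_l(W(-.086,-.006,Z),feed=.03)
print(move_l(W(.020,-.006,Z),feed=.035,until_force=15)); st()
a=pic("side","pics/s1.png",(265,185,445,333),4)
E
```

```text
False
 t8.86 b 0.019946884595965348 -0.006015855118552311 0.039321186125262864 F [-2.7928 -0.1642 -0.4088] gap 0.05006341884910489
```

View pics/s1.png

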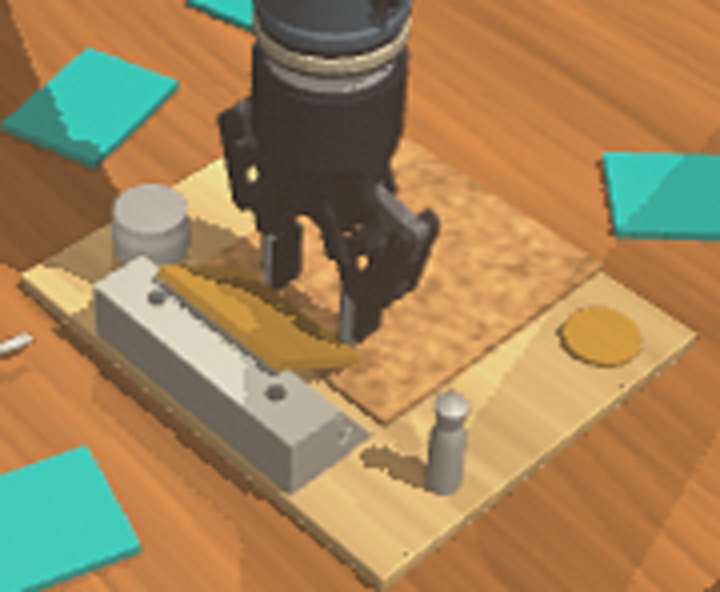

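Plate is riding up the fence, far edge from (165,268) to (280,370), roughly square to it. I'll keep pushing.

```bash
python3 - <<'E'
from h import *
Z=.0393
for x in (.030,.036,.040,.043,.046):
    r=move_l(W(x,-.006,Z),feed=.025,until_force=14); st(r)
    if r: break
a=pic("side","pics/s2.png",(265,185,445,333),4)
E
```

```text
False t9.46 b 0.030858892443895 -0.005894181639910311 0.039536854163055066 F [-0.8502  0.2339  0.7364] gap 0.050102086728443615
False t9.85 b 0.03626581243844788 -0.005916613873752986 0.03941256330442263 F [-2.3598 -0.2155  1.6086] gap 0.049920791542296866
False t10.16 b 0.04115616236151991 -0.005976585494143429 0.03954526005185085 F [ 0.2241  0.2825 -0.3041] gap 0.050039497734491865
False t10.43 b 0.043540371269345436 -0.006026556208552223 0.039377829059363 F [-0.096   0.3881 -0.086 ] gap 0.049967246836262455
False t10.69 b 0.045603958869354436 -0.006072907236754818 0.03918204198885224 F [-2.6686 -0.597   2.7411] gap 0.04988944939918146
```

View pics/s2.png

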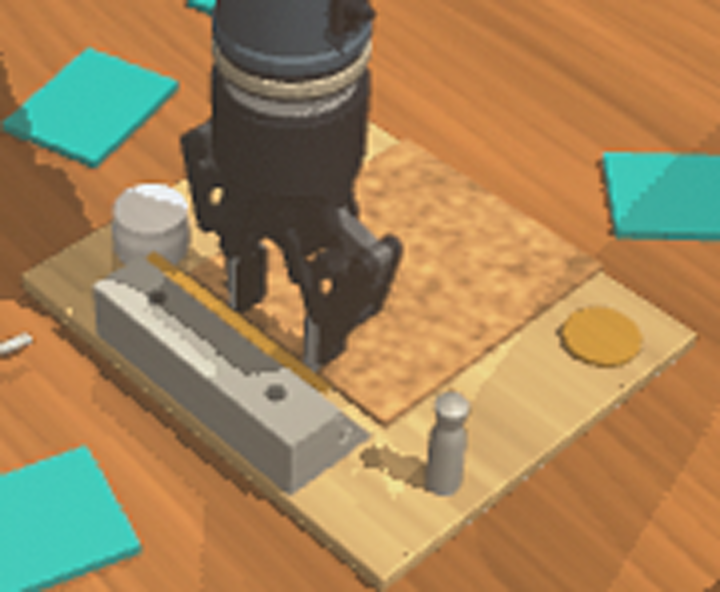

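The strip from (150,258) to (325,388), with its shadow on the fence top, fits a plate leaning at about 55°. I'll back off and check with depth and a picture.

```bash
python3 - <<'E'
from h import *
import cv2
move_l(W(.030,-.006,.0393),feed=.08);
move_l(W(-.03,-.006,.15),feed=.2); st()
p,d=camera("top")
cv2.imwrite("pics/t3.png",cv2.resize(p[190:306,210:340,::-1],None,fx=5,fy=5,interpolation=cv2.INTER_CUBIC))
p,d=camera("side");k=camera_params("side")
v,u=np.mgrid[185:333,265:445];u=u.ravel();v=v.ravel();z=d[v,u]
X=k["position"]+(np.linalg.solve(k["K"],np.array([u*z,v*z,z]))).T@k["rotation"].T
q=X-B0;bxx=q@bx;byy=q@by
hsv=cv2.cvtColor(p,cv2.COLOR_RGB2HSV)[v,u]
m=(abs(byy)<.07)&(bxx>.03)&(bxx<.12)&(q[:,2]>.052)&(hsv[:,1]>90)
print(m.sum()); 
if m.any():
  for lo in np.arange(-.06,.06,.02):
    k=m&(byy>lo)&(byy<lo+.02)
    if k.any():print(lo,k.sum(),bxx[k].min(),bxx[k].max(),q[k,2].min(),q[k,2].max())
  print(byy[m].min(),byy[m].max())
E
```

```text
t11.88 b -0.029780795946412884 -0.006415671545832098 0.14949652968345703 F [-0.0315 -0.1377 -1.0004] gap 0.05002397207016438
155
-0.06 19 0.07983028440883429 0.09810740864883848 0.05259583099860132 0.07237008756179075
-0.039999999999999994 29 0.08398803660063063 0.09821262312412694 0.058385452146445305 0.07136010620975164
-0.01999999999999999 27 0.08201061722372945 0.09793341303601508 0.05575434542868307 0.07070845030951467
1.3877787807814457e-17 33 0.08238938050658198 0.09821503774926772 0.05625249160002466 0.07203385147509844
0.020000000000000018 46 0.08027523991344418 0.09748504444125575 0.052412997872098965 0.0705380453234764
0.04000000000000002 1 0.08540895047552831 0.08540895047552831 0.05295644423577062 0.05295644423577062
-0.05286565657114137 0.040354122702699835
```

View pics/t3.png

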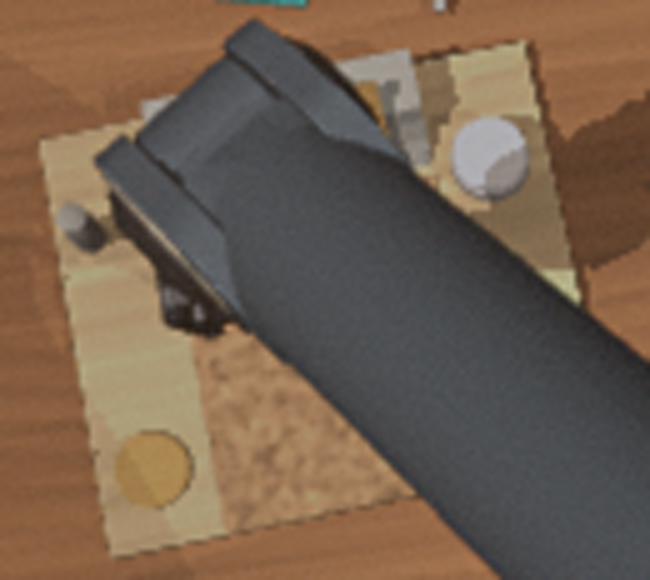

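Leaning is confirmed: far edge at board x≈0.098, z≈0.071, y from −0.052 to 0.040, square to the fence. I'll go round behind it and push it back.

```bash
python3 - <<'E'
from h import *
move_l(W(.132,-.006,.16),feed=.2)
move_l(W(.132,-.006,.081),feed=.12,until_force=6); st()
r=move_l(W(.045,-.006,.081),feed=.05,until_force=12); st(r)
sleep(.4)
move_l(W(.10,-.006,.10),feed=.15)
move_l(W(.10,-.006,.16),feed=.2)
move_l(W(.13,-.14,.25),feed=.3); st()
import cv2
a=pic("side","pics/s4.png",(265,185,445,333),3); b=pic("top","pics/t4.png",(210,190,340,306),4)
E
```

```text
t13.74 b 0.13250249845167125 -0.0057082250133274675 0.0816857229242708 F [ 0.2481 -1.1051  0.2546] gap 0.05012444957112362
False t15.63 b 0.04525918458732426 -0.0060085191631300576 0.08098885812429807 F [-0.1472 -0.1275 -0.6482] gap 0.04979863246992098
 t17.73 b 0.1286837267787841 -0.1380632105076148 0.24819351662295774 F [0.1098 0.4978 0.553 ] gap 0.050393504882605224
```

View pics/s4.png

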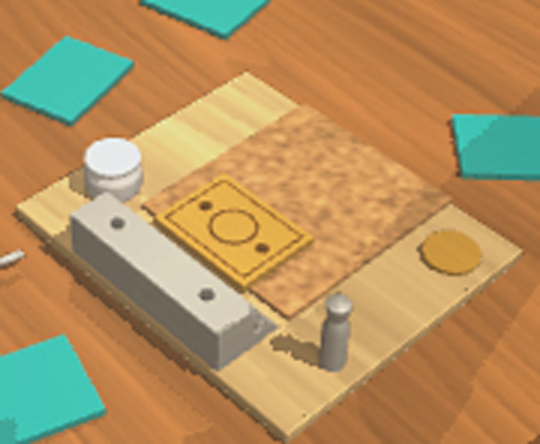

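The plate lies engraved face up at about (235,228), in front of the fence, and the punch, tin and disc look unmoved. I'll check its flatness from the depth image before handing in.

```bash
python3 - <<'E'
from h import *
import cv2
p,d=camera("side");k=camera_params("side")
poly=np.array([[158,216],[226,177],[313,240],[246,284]])/3+[265,185]
m=np.zeros(d.shape,np.uint8);cv2.fillPoly(m,[poly.round().astype(np.int32)],1);m=cv2.erode(m,np.ones((5,5)))
v,u=np.nonzero(m);z=d[v,u]
X=k["position"]+np.linalg.solve(k["K"],np.array([u*z,v*z,z])).T@k["rotation"].T
c0=X.mean(0);n=np.linalg.svd(X-c0)[2][2];q=c0-B0
print("tilt deg",np.degrees(np.arccos(abs(n[2]))),"centre board",q@bx,q@by,q[2],"edge heights spread",X[:,2].min(),X[:,2].max(),len(u))
# cork reference
cp=np.array([[330,190],[390,170],[400,200]])/3+[265,185]
m=np.zeros(d.shape,np.uint8);cv2.fillPoly(m,[cp.round().astype(np.int32)],1);v,u=np.nonzero(m);z=d[v,u]
X=k["position"]+np.linalg.solve(k["K"],np.array([u*z,v*z,z])).T@k["rotation"].T
print("cork z",X[:,2].mean())
n2=np.linalg.svd(X-X.mean(0))[2][2];print("rel tilt",np.degrees(np.arccos(abs(n@n2))));st()
E
```

```text
tilt deg 43.6221765788386 centre board 0.025306008646321005 -0.001492807950665835 0.022013978207926048 edge heights spread 0.016834788123752942 0.7065502409464567 617
cork z 0.014553858746461082
rel tilt 41.669886237510205
 t17.88 b 0.1288554045283559 -0.13694073753290642 0.24842474913481982 F [-1.215   0.5566 -0.1448] gap 0.05003051851942337
```

Zero-depth pixels spoiled that fit, so I'll filter them out.

```bash
python3 - <<'E'
from h import *
import cv2
p,d=camera("side");k=camera_params("side")
def fit(pl,e):
    poly=np.array(pl)/3+[265,185]
    m=np.zeros(d.shape,np.uint8);cv2.fillPoly(m,[poly.round().astype(np.int32)],1);m=cv2.erode(m,np.ones((e,e)))
    v,u=np.nonzero(m&(d>0));z=d[v,u]
    X=k["position"]+np.linalg.solve(k["K"],np.array([u*z,v*z,z])).T@k["rotation"].T
    X=X[abs(X[:,2]-np.median(X[:,2]))<.012]
    c0=X.mean(0);n=np.linalg.svd(X-c0)[2][2];q=c0-B0
    print("tilt",np.degrees(np.arccos(abs(n[2]))),"board",q@bx,q@by,q[2],len(X));return n
a=fit([[158,216],[226,177],[313,240],[246,284]],5);b=fit([[310,180],[310,125],[430,195],[370,235]],3)
print(np.degrees(np.arccos(abs(a@b))))
E
```

```text
tilt 0.5530873602527825 board 0.02435313697031766 -0.002465396983117858 0.020772243384954227 615
tilt 0.7023777878589135 board -0.08131351765137679 0.019046179641968267 0.014680089629195795 570
0.2600787554072065
```

```bash
python3 - <<'E'
from h import *
finish_job(); st()
E
```

```text
the job is handed in; nothing more can be done
the job is handed in; nothing more can be done
```

The plate is turned over and lies flat on the cork, engraved face up. I handed the job in just after t ≈ 18 s of the 51 s allowed; no verdict is reported.

**What I did:** With the two fingertips spread 50 mm apart, I pushed the plate along the cork against the fence until its near edge dropped into the gutter. I then went round behind the fence and pushed the raised edge back so the plate fell over. I never gripped or lifted it.

**Checks:**
- **Leaning:** after I let go, depth showed the far edge about 55 mm above the cork and square to the fence.
- **Flat:** the last depth fit puts the plate at 0.3° to the cork, with its upper face about 6 mm above it.
- **Position:** its centre is at about (0.024, −0.002) m in the board frame, inside the allowed area.
- **Force:** wrist readings sampled during and after the pushes stayed below 4 N. The 12–15 N force stops never tripped. The highest sample was about 6 N, when I touched the cork to find its height.
- **Hand and bystanders:** the hand ended clear, at about 0.25 m height. The punch, tin and disc looked unmoved in the last picture. I did not recheck the flux bottle, files or scriber, but the hand did not work near them.

**Disagreements:**
- The two cameras disagreed by 3–6 mm, so I found the cork's height by touch.
- My first flatness fit gave a false 44°, because it included pixels with no depth reading. I repeated it without them.

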